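# Load the blank magazine to the red line and close its gate

## Robot

A 6-joint arm with a two-finger parallel gripper is mounted at the origin on a cart in front of the work surface, level with it; the furniture and walls round the work are solid. World frame = base frame: x ahead of the robot, y to its left, z up, the work surface at z = 0. Lengths are in m, angles in degrees, forces in N, time in s.
With the tool pointing down it reaches from about 0.325 to 0.775 m from the base axis. Payload 5.5 kg.
Tool frame: the origin (TCP) lies between the finger pads; the fingertips stand 22 mm ahead of it and the grasp point (between the pads) lies 3 mm ahead of it; z points along the fingers, y is the line along which they close (so a half turn about z gives the same grasp; the last joint's range is limited). The gripper opens to 88 mm and grips with 3 to 60 N. Pads are 20 mm wide; open, the fingers measure 115 mm over their backs; the gripper's body (75 mm by 178 mm) begins 61 mm behind the grasp point.
Start: joints at [69.23, 5.22, 70.514, -0, 104.267, -3.249], TCP at [0.181, 0.572, 0.22] pointing down, gripper open.
Joint ranges: [-164.24, 164.24], [-49.07, 125.15], [9.68, 141.18], [-86.29, 266.29], [3.28, 154.24], [-151.56, 151.56]. Speed limits (degrees/s): [147.25, 147.25, 172.46, 180, 180, 180].

## Interface

Orientations are given as a 3x3 rotation matrix whose columns are the frame's x, y, z axes.
In Python, from cell import get_state, imaging, order gives the robot as it stands. The module is installed in compiled form; this text tells all that it offers.
- The arm moves only by the tool arm_command, never from a script. Its argument "steps" is a list of rows, each a list of 3 entries, a list of its own where there are three numbers: the shift along the tool's x, y, z each as a share of 0.5 m, from -1 to 1, then the turn about the tool's z as a share of 120 degrees, from -1 to 1, then the opening, from 0 (shut) to 1 (fully open). In form: [[[tx, ty, tz], turn, hand], ...]. A call has 1 to 20 rows; each row is the pose to reach, as a shift and turn from the pose commanded when the call began, along the tool's axes at that moment; what a row does not reach only later rows make up. A row lasts 1/12 s, in which the tool goes at most 41.7 mm and 7.16 degrees, less where a joint would pass 70% of its speed; a pose out of reach is approached as far as the arm can. A call with a number of a shift or a turn outside -1 to 1 is refused whole. A call with a gripper value outside its range is refused whole. The fingers move at their own pace and stop on an object; "force" is the grip in N (left out, the last holds). Time passes only in rows, so rows that repeat a pose let the fingers close. It gives the time, the measured TCP pose, the force, the opening and the grip force at its end, in the units of the state.
- get_state(): the state, without advancing time (a new reading comes with each control period).
- imaging.snapshot(name): name is "scene" or "top" or "wrist"; returns the picture (420x560x3 uint8, red, green, blue); there is no depth.
- imaging.camera_info(name): a dict with "fx", "fy", "cx", "cy" (pixels), "distortion" ([k1, k2, p1, p2, k3] as OpenCV has them; the pictures are not rectified), "cam_to_world" (4x4, takes a point from camera to world coordinates); the wrist camera has in their place "mount" (4x4, takes a point from camera to tool coordinates, whose origin is the TCP and whose axes are the flange's). Camera axes: x right, y down, z forward; pixel columns grow to the right and rows downward; lengths in m; the calibration is good to about 2 mm. A picture is of the moment at which its call begins: read the wrist's pose just before it. camera_info takes no time and is no camera call.
- order.sign_off(): hands the job in; it is judged then, once.
The state is a dict: "t": time; "q": joint angles; "dq": joint speeds; "effort": joint torques, N m; "tcp_pos": TCP position; "orientation": TCP orientation; "ft_force": force on the tool from outside, world axes, zero at the start; "moment": the same for the moment, N m; "finger_gap": finger opening in m; "grasp_force": force on a finger pad.
Only numpy, scipy, OpenCV 4.12 (cv2) and the standard library are available. Lean on these libraries where they do the work, as an engineer would, in place of code of your own. Each camera call takes 0.05 s, during which the arm holds its last target. There are 200 camera calls.

## Task

Load the upright slotted tube with round nylon blanks, laid flat one on another, until the top of the stack is level with the red line; one blank is not needed and stays lying flat on the bench. Then swing the wooden gate bar about the steel post, keeping it down on the bench with its hooked end at the post, until its long side lies flush along the front edge of the tube's base. Leave the sanding block and the tape measure where they are.

Things in the scene. Friction and masses are not known exactly. Their poses are not given: they have to be found in the camera images.
- magazine: fixed feed magazine: dark steel base plate 84 mm (x) by 120 mm (y), 12 mm thick, with an upright aluminium tube on it and a separate steel gate post standing before its front left. Origin: on the bench under the tube's axis; x points from its front (roughly toward the robot) to its back, y to its left, z up. The base's straight front edge is at x = -42 mm
- tube_floor (a point): centre of the tube's floor, on its axis, 12 mm above the bench; axes as the magazine's. Bore 66 mm, wall 4 mm, rim 58 mm above the floor. Two slots 44 mm wide over the full height, at the front (-x) and back (+x), let fingers that hold a disc along x go down into it; the lowest 26 mm of the front are cut away wider (the outlet)
- red_line (a point): point on the tube's axis at the height of the red line round the tube: 52 mm above the tube's floor, 6 mm below the rim; axes as the magazine's
- gate_post (a point): point on the axis of the fixed steel gate post with a red cap (16 mm across, 44 mm high; cap 24 mm across from 38 mm up), 10 mm above the bench; at x = -98 mm, y = +90 mm in the magazine's frame
- gate_bar: loose gate bar, about 0.22 kg, flat on the bench: wooden offcut 160 x 45 x 20 mm high, a steel hooked shoe at its post end. Origin: on the bench at the post's axis (pivot). x points along the bar to its free end, y from the post across the bar. Wood: x -9 to +151, y +9 to +54 mm. Starts swung open 0.65 to 1.1 rad, free end toward the robot; closed, its x is the magazine's -y, its y the magazine's +x
- bar_mid (a point): centre of the bar's wood, 10 mm up, at x = 71, y = 31.5 mm in the bar's frame; closed it is at x = -64.5 mm in the magazine's frame. The side at y = +9 mm rests by the post: pushing it (a few N) within 25 mm of the free end turns the bar about the post until its y = +54 mm side stops flat against the base's front edge; nearer the middle, the post end creeps too
- bar_pivot (a point): point of the bar's frame at its origin, 10 mm up: on the post's axis as long as the bar's end stays at the post. The shoe's lip hooks 15 mm round the outer side of the post
- thick_a_mid (a point): a round nylon disc, 60 mm across, 20 mm thick, orange, 0.14 kg; the point is its centre, half-way up; z is the disc's axis. It starts lying flat on the bench; the four discs swap places between starts
- thick_b_mid (a point): a round nylon disc, 60 mm across, 20 mm thick, orange, 0.14 kg; the point is its centre, half-way up; z is the disc's axis. It starts lying flat on the bench; the four discs swap places between starts
- thin_a_mid (a point): a round nylon disc, 60 mm across, 12 mm thick, white, 0.09 kg; the point is its centre, half-way up; z is the disc's axis. It starts lying flat on the bench; the four discs swap places between starts
- thin_b_mid (a point): a round nylon disc, 60 mm across, 12 mm thick, white, 0.09 kg; the point is its centre, half-way up; z is the disc's axis. It starts lying flat on the bench; the four discs swap places between starts
- sanding_block: loose wooden sanding block with a black sole, 60x112x32 mm, a bystander; origin at the centre of its underside
- tape_measure: loose yellow and black tape measure, 74x71x36 mm, a bystander; origin at the centre of its underside
Not all that is in view belongs to the job. Leave any yellow look-alike of the part that bears thin_b_mid alone.

How it is judged:
By the outcome, as a careful person would: the job done as asked, in the order asked, and still so for the second after the job is handed in, with the robot touching nothing.
It also fails if it takes over 72 s, if anything falls off the work surface, if the arm or the gripper's body presses on something with over 40 N, if the wrist force passes 120 N, or if a joint passes its speed limit or range.

## Working session

There is one attempt and no reset: what is moved stays moved. The work goes in short steps, Python scripts to look and compute and a tool call to move; the robot and the scene stay as the last step left them, time stands still between calls to the robot, and variables do not carry over. Pictures are saved under pics/ and viewed, at most 10 in all, crops included, and the job is handed in when it is done.

Besides the shell and the picture viewer there is one more tool, called after "Call:" as name([rows], argument=value, ...), one row to a line, values as JSON. arm_command: Moves the arm, as the interface text tells. Shift numbers are shares of 0.5 m and turn numbers shares of 120 degrees, none past 1 either way. Its arguments: {"type":"object","properties":{"steps":{"type":"array"},"force":{"type":"number"}},"required":["steps"]}

```bash
mkdir -p pics; cat > h.py <<'E'
import numpy as np, cv2
from cell import get_state, imaging, order
def cam(n):
    i=imaging.camera_info(n); K=np.array([[i['fx'],0,i['cx']],[0,i['fy'],i['cy']],[0,0,1.]]); d=np.array(i['distortion'],float)
    if 'cam_to_world' in i: T=np.array(i['cam_to_world'])
    else:
        s=get_state(); W=np.eye(4); W[:3,:3]=s['orientation']; W[:3,3]=s['tcp_pos']; T=W@np.array(i['mount'])
    return K,d,T
def snap(n,f):
    c=cam(n); im=imaging.snapshot(n); cv2.imwrite('pics/'+f,im[:,:,::-1]); return im,c
def px2w(c,uv,z):
    K,d,T=c; p=cv2.undistortPoints(np.array(uv,float).reshape(-1,1,2),K,d).reshape(-1,2)
    r=np.c_[p,np.ones(len(p))]@T[:3,:3].T; o=T[:3,3]
    return o+r*((z-o[2])/r[:,2])[:,None]
def w2px(c,P):
    K,d,T=c; R=T[:3,:3].T; return cv2.projectPoints(np.array(P,float).reshape(-1,1,3),cv2.Rodrigues(R)[0],-R@T[:3,3],K,d)[0].reshape(-1,2)
E
python3 - <<'E'
from h import *
a,c=snap('scene','s1.png'); b,c2=snap('top','t1.png')
print(c[2].round(3),c2[2].round(3),get_state())
E
```

```text
[[ 0.65  -0.391  0.651 -0.046]
 [-0.76  -0.331  0.56  -0.788]
 [-0.003 -0.859 -0.513  0.562]
 [ 0.     0.     0.     1.   ]] [[ 1.010e-01 -9.740e-01  2.030e-01  3.640e-01]
 [-9.950e-01 -9.900e-02  1.900e-02 -2.850e-01]
 [ 1.000e-03 -2.040e-01 -9.790e-01  1.115e+00]
 [ 0.000e+00  0.000e+00  0.000e+00  1.000e+00]] {'t': 0.1, 'q': array([ 6.92300432e+01,  5.25791807e+00,  7.05697939e+01, -9.76050134e-04,
        1.04267154e+02, -3.24920284e+00]), 'dq': array([-0.04457959, -0.10581593, -0.19730975, -0.05343756,  0.02381798,
        0.07443215]), 'effort': array([ 1.63325803e-03, -4.47861958e+01, -4.07567060e+01,  6.99438737e-02,
        2.84031057e-02, -1.07341143e-04]), 'tcp_pos': array([0.18055557, 0.5719295 , 0.21938023]), 'orientation': array([[-9.53606683e-01,  3.01054757e-01, -5.71713099e-04],
       [ 3.01055290e-01,  9.53605420e-01, -1.55398288e-03],
       [ 7.73547698e-05, -1.65400572e-03, -9.99998629e-01]]), 'ft_force': array([ 0.39222446, -0.30225367,  0.69231607]), 'moment': array([-0.00747944, -0.03044887,  0.01143755]), 'grasp_force': 0.0, 'finger_gap': 0.08773978845944388}
```

View pics/s1.png

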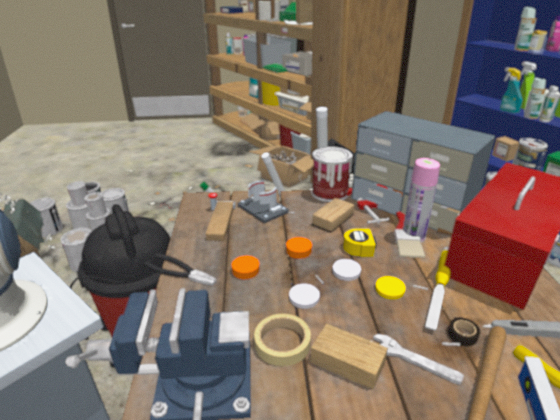

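View pics/t1.png

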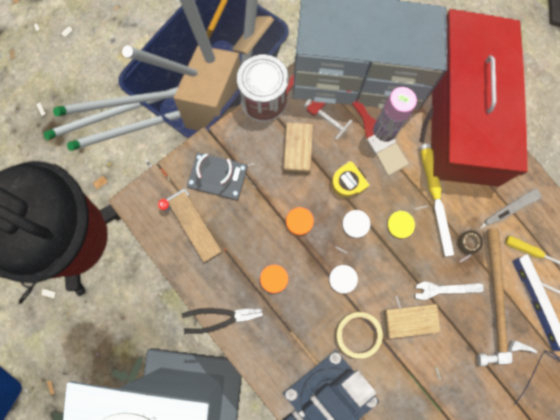

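The top view shows the tube near (217,172), post cap (163,204), bar from (178,200) to (210,255), orange discs (300,221) and (274,279), white discs (357,223) and (344,278), and the yellow look-alike (401,224). I'll measure these and zoom in on the magazine.

```bash
python3 - <<'E'
from h import *
for n in('top','scene'):
    im=cv2.imread('pics/%s1.png'%n[0]); c=cam(n); hsv=cv2.cvtColor(im,cv2.COLOR_BGR2HSV)
    for nm,lo,hi,z in(('or',(5,200,180),(16,255,255),.02),('wh',(0,0,190),(180,50,255),.012),('red',(0,170,120),(4,255,255),.044),('red2',(174,170,120),(180,255,255),.044)):
        m=cv2.inRange(hsv,lo,hi); N,l,s,ct=cv2.connectedComponentsWithStats(m)
        for k in range(1,N):
            if (s[k,4]>250 and nm in('or','wh') and s[k,4]<1200) or (nm[:3]=='red' and 15<s[k,4]<150):
                w=px2w(c,ct[k],z)[0]
                if w[0]<.9 and abs(w[1])<.7: print(n,nm,s[k,4],ct[k].round(1),w.round(4))
t=cv2.imread('pics/t1.png'); cv2.imwrite('pics/tz.png',cv2.resize(t[140:275,140:270],None,fx=4.4,fy=4.4,interpolation=cv2.INTER_CUBIC))
t=cv2.imread('pics/s1.png'); cv2.imwrite('pics/sz.png',cv2.resize(t[170:250,195:295],None,fx=6,fy=6,interpolation=cv2.INTER_CUBIC))
E
```

```text
top wh 446 [403.   98.5] [ 0.8737 -0.5291  0.012 ]
top wh 316 [ 91.8 117.2] [0.7556 0.1961 0.012 ]
top wh 622 [119.5 125.8] [0.7396 0.1236 0.012 ]
top wh 519 [443.6 228.1] [ 0.5747 -0.6348  0.012 ]
top wh 620 [356.3 223.1] [ 0.5666 -0.4377  0.012 ]
top wh 653 [343.4 278.7] [ 0.4429 -0.419   0.012 ]
top wh 694 [446.  289.1] [ 0.4402 -0.6468  0.012 ]
top wh 277 [  9.6 293.6] [0.3238 0.3221 0.012 ]
top wh 550 [ 10.1 328.4] [0.2462 0.3087 0.012 ]
top wh 282 [246.9 314.1] [ 0.3473 -0.2208  0.012 ]
top wh 629 [359.1 387.9] [ 0.2151 -0.4726  0.012 ]
top red 22 [164.4 204.9] [ 0.5586 -0.0195  0.044 ]
scene or 310 [298.6 245. ] [ 0.5526 -0.3196  0.02  ]
scene or 384 [245.  264.5] [ 0.4233 -0.2774  0.02  ]
scene wh 260 [ 64.8 157.3] [0.4419 0.6273 0.012 ]
scene wh 475 [409.  244.3] [ 0.7285 -0.5066  0.012 ]
scene wh 405 [346.6 267.6] [ 0.5627 -0.4427  0.012 ]
scene wh 521 [303.9 293.9] [ 0.4395 -0.4238  0.012 ]
scene wh 469 [435.3 306.7] [ 0.5714 -0.6374  0.012 ]
scene wh 812 [234.  326.4] [ 0.2912 -0.3814  0.012 ]
scene wh 775 [417.6 357.5] [ 0.4385 -0.6635  0.012 ]
scene red 61 [365.6 203.5] [ 0.778  -0.3574  0.044 ]
scene red 66 [400.3 219.5] [ 0.7646 -0.4611  0.044 ]
```

View pics/tz.png

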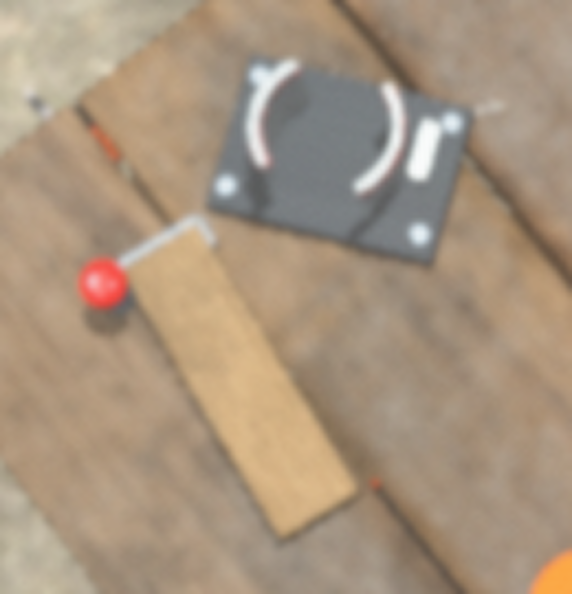

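View pics/sz.png

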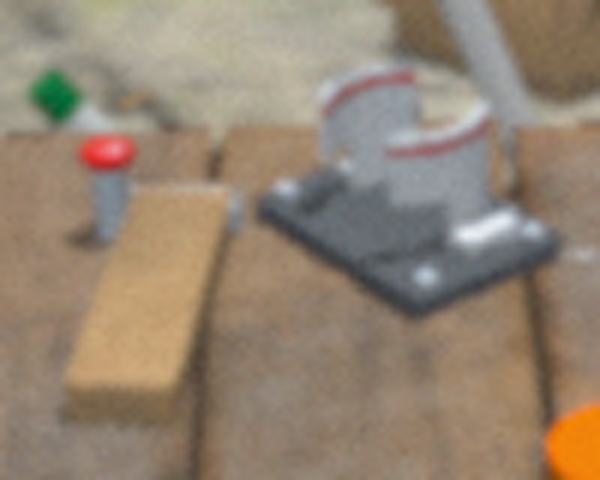

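The top crop shows base corners FL(210,208), FR(430,265), BR(470,105), BL(250,60), cap (103,283), and bar free-end corners (285,540) and (355,492). The scene crop is consistent with these. Now I'll compute poses.

```bash
python3 - <<'E'
from h import *
c=cam('top'); f=lambda p,z: px2w(c,(np.array(p,float)+.5)/4.4-.5+140,z)
B=f([(210,208),(430,265),(470,105),(250,60)],.012)[:,:2]
M=np.array([(-42,60),(-42,-60),(42,-60),(42,60)])/1e3
ce=B.mean(0); U,S,Vt=np.linalg.svd((B-ce).T@M); R=U@Vt; print('mag',B.round(4),ce.round(4),np.degrees(np.arctan2(R[1,0],R[0,0])),(B-ce-M@R.T).round(4))
print('post pred',(ce+R@[-.098,.09]).round(4),'meas',f([(103,283)],.044)[0].round(4))
rim=f([(298,65),(262,163),(392,88),(360,190)],.070)[:,:2]; print('slot ends',((rim-ce)@R).round(4))
b=f([(130,262),(200,230),(355,492),(285,540)],.02)[:,:2]; print('bar',b.round(4),np.linalg.norm(np.diff(b,axis=0),axis=1)); 
im=cv2.imread('pics/t1.png'); hsv=cv2.cvtColor(im,cv2.COLOR_BGR2HSV)
m=cv2.inRange(hsv,(5,150,150),(20,255,255))
N,l,s,ct=cv2.connectedComponentsWithStats(m)
for k in range(1,N):
    if s[k,4]>250: print(s[k,4],ct[k],px2w(c,ct[k],.02)[0].round(4))
d=b[2]-b[1]; print('bar dir',np.degrees(np.arctan2(d[1],d[0])))
i=imaging.camera_info('wrist'); print(np.round(i['mount'],3),i['fx'])
E
```

```text
mag [[ 0.6102 -0.0573]
 [ 0.5922 -0.1722]
 [ 0.6771 -0.1826]
 [ 0.6899 -0.0669]] [ 0.6424 -0.1198] -7.402890563833262 [[ 0.0018 -0.0025]
 [-0.0008  0.0017]
 [ 0.0008  0.0021]
 [-0.0018 -0.0013]]
post pred [ 0.5568 -0.0179] meas [ 0.5603 -0.0162  0.044 ]
slot ends [[ 0.0276  0.0213]
 [-0.024   0.0255]
 [ 0.0266 -0.0264]
 [-0.0262 -0.0241]]
bar [[ 0.5768 -0.0224]
 [ 0.5967 -0.0555]
 [ 0.474  -0.1496]
 [ 0.4469 -0.1182]] [0.03865679 0.15463466 0.0413922 ]
600 [299.09166667 220.97      ] [ 0.5575 -0.312   0.02  ]
609 [273.53366174 278.55336617] [ 0.428  -0.2695  0.02  ]
bar dir -142.52483215098226
[[-0.    -0.961 -0.277  0.076]
 [ 1.    -0.     0.     0.001]
 [-0.001 -0.277  0.961 -0.165]
 [ 0.     0.     0.     1.   ]] 295.33491913176385
```

Call:
arm_command([
  [[-0.6,-0.63,0],0.667,1],
  [[-0.6,-0.63,0],0.667,1],
  [[-0.6,-0.63,0],0.667,1],
  [[-0.6,-0.63,0],0.667,1],
  [[-0.6,-0.63,0],0.667,1],
  [[-0.6,-0.63,0],0.667,1],
  [[-0.6,-0.63,0],0.667,1],
  [[-0.6,-0.63,0],0.667,1],
  [[-0.6,-0.63,0],0.667,1],
  [[-0.6,-0.63,0],0.667,1],
  [[-0.6,-0.63,0],0.667,1],
  [[-0.6,-0.63,0],0.667,1],
])

```text
t: 1.1
tcp_pos: [0.373, 0.1783, 0.22]
orientation: [[0.143, 0.99, 0.0], [0.99, -0.143, -0.001], [-0.001, 0.0, -1.0]]
ft_force: [0.4, 0.9, 0.2]
finger_gap: 0.088
grasp_force: 0.0
```

Call:
arm_command([
  [[-0.75,0.43,0.04],0,1],
  [[-0.75,0.43,0.04],0,1],
  [[-0.75,0.43,0.04],0,1],
  [[-0.75,0.43,0.04],0,1],
  [[-0.75,0.43,0.04],0,1],
  [[-0.75,0.43,0.04],0,1],
  [[-0.75,0.43,0.04],0,1],
  [[-0.75,0.43,0.04],0,1],
  [[-0.75,0.43,0.04],0,1],
  [[-0.75,0.43,0.04],0,1],
  [[-0.75,0.43,0.04],0,1],
  [[-0.75,0.43,0.04],0,1],
  [[-0.75,0.43,0.04],0,1],
])

```text
t: 2.18
tcp_pos: [0.5359, -0.2178, 0.1992]
orientation: [[0.131, 0.991, -0.002], [0.991, -0.131, 0.002], [0.001, -0.002, -1.0]]
ft_force: [-0.2, 0.5, 0.3]
finger_gap: 0.0876
grasp_force: 0.0
```

```bash
cat >> h.py <<'E'
def discs(im,c):
    hsv=cv2.cvtColor(im,cv2.COLOR_RGB2HSV)
    for nm,lo,hi,z in(('or',(4,150,110),(19,255,255),.02),('wh',(0,0,170),(180,60,255),.012)):
        N,l,s,ct=cv2.connectedComponentsWithStats(cv2.inRange(hsv,lo,hi))
        for k in range(1,N):
            if s[k,4]<700: continue
            cn=cv2.findContours((l==k).astype(np.uint8),0,1)[0][0].reshape(-1,2)
            w=px2w(c,cn,z)[:,:2]; (x,y),r=cv2.minEnclosingCircle(w.astype(np.float32))
            if r<.06: print(nm,s[k,4],'mean',w.mean(0).round(4),'circ',round(x,4),round(y,4),round(r,4))
E
python3 - <<'E'
from h import *
s=get_state(); im,c=snap('wrist','w1.png'); print(s['t'],s['tcp_pos'],s['orientation'].round(4)); discs(im,c)
E
```

```text
2.1833 [ 0.535901   -0.21778819  0.19919023] [[ 0.1305  0.9914 -0.0019]
 [ 0.9914 -0.1305  0.0017]
 [ 0.0015 -0.0021 -1.    ]]
or 1167 mean [ 0.4318 -0.2678] circ 0.4302 -0.2706 0.0301
or 1577 mean [ 0.561  -0.3124] circ 0.5613 -0.3128 0.0308
```

View pics/w1.png

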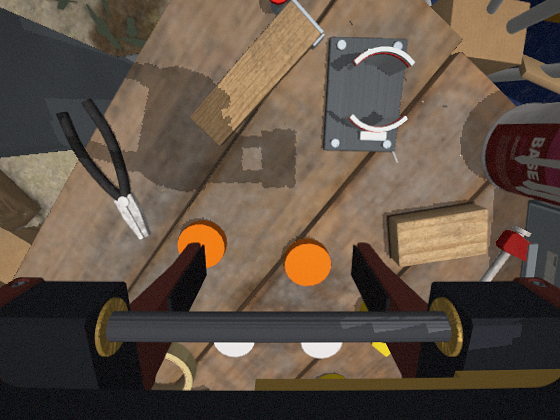

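The wrist view shows orange discs at (202,245) and (307,263), with the base spanning about (324..408, 38..153) and rim arcs near (385,57) and (378,123). I'll zoom in on the magazine for an accurate fit.

```bash
python3 -c "
import cv2
t=cv2.imread('pics/w1.png'); cv2.imwrite('pics/wz.png',cv2.resize(t[25:165,310:430],None,fx=4,fy=4,interpolation=cv2.INTER_CUBIC))"
```

```text
(no output)
```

View pics/wz.png

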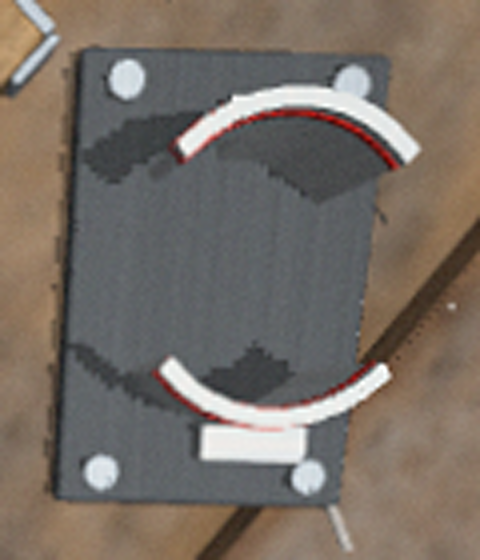

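```bash
python3 - <<'E'
from h import *
c=cam('wrist'); off=np.array([310,25]); s=lambda p:(np.array(p,float)+.5)/4-.5+off
base=s([(82,48),(390,55),(338,505),(60,497)]); bm=np.array([(-42,60,12),(42,60,12),(42,-60,12),(-42,-60,12)])/1e3
rim=s([(175,147),(186,159),(420,155),(403,167),(160,372),(171,357),(390,375),(377,363),(298,86),(268,428)])
rm=np.array([(-29.75,22,70),(-24.6,22,70),(29.75,22,70),(24.6,22,70),(-29.75,-22,70),(-24.6,-22,70),(29.75,-22,70),(24.6,-22,70),(0,37,70),(0,-37,70)])/1e3
from scipy.optimize import least_squares
for nm,uv,m in(('base',base,bm),('rim',rim,rm),('all',np.r_[base,rim],np.r_[bm,rm])):
    def res(p):
        R=cv2.Rodrigues(np.array([0,0,p[2]]))[0]; return (w2px(c,m@R.T+[p[0],p[1],0])-uv).ravel()
    r=least_squares(res,[.64,-.12,-.13]); p=r.x
    print(nm,p[:2].round(4),np.degrees(p[2]).round(2),np.sqrt((r.fun**2).mean()).round(2)); print(r.fun.reshape(-1,2).round(1).tolist())
x,y,t=p; R=np.array([[np.cos(t),-np.sin(t)],[np.sin(t),np.cos(t)]]); print('post',np.array([x,y])+R@[-.098,.09])
E
```

```text
base [ 0.6457 -0.1193] -8.32 0.67
[[-0.3, -0.6], [0.6, -0.5], [0.7, 0.3], [-0.9, 1.0]]
rim [ 0.6454 -0.1198] -8.56 1.57
[[-2.3, 2.6], [0.6, -0.2], [0.9, 2.5], [-0.4, -0.7], [-2.3, -3.3], [0.3, 0.6], [2.1, -2.5], [0.0, 0.4], [1.1, 0.7], [0.0, -0.3]]
all [ 0.6455 -0.1197] -8.43 1.39
[[-0.4, -0.3], [0.5, 0.1], [0.4, 0.8], [-1.2, 1.3], [-2.3, 2.6], [0.6, -0.3], [1.0, 2.3], [-0.3, -0.9], [-2.3, -3.3], [0.4, 0.5], [2.2, -2.7], [0.1, 0.2], [1.1, 0.6], [0.2, -0.4]]
post [ 0.56176461 -0.0162916 ]
```

Call:
arm_command([
  [[-0.181,0.075,0.05],0.008,1],
  [[-0.181,0.075,0.1],0.008,1],
  [[-0.181,0.075,0.2],0.008,1],
  [[-0.181,0.075,0.26],0.008,1],
  [[-0.181,0.075,0.32],0.008,1],
  [[-0.181,0.075,0.348],0.008,1],
  [[-0.181,0.075,0.348],0.008,1],
  [[-0.181,0.075,0.348],0.008,0.4],
  [[-0.181,0.075,0.348],0.008,0.4],
  [[-0.181,0.075,0.348],0.008,0.4],
  [[-0.181,0.075,0.348],0.008,0.4],
  [[-0.181,0.075,0.348],0.008,0.4],
  [[-0.181,0.075,0.348],0.008,0.4],
], force=30)

```text
t: 3.32
tcp_pos: [0.5615, -0.3134, 0.0277]
orientation: [[0.148, 0.989, 0.002], [0.989, -0.148, -0.001], [-0.001, 0.002, -1.0]]
ft_force: [0.0, -0.2, -0.1]
finger_gap: 0.0513
grasp_force: 0.0
```

```bash
python3 - <<'E'
from h import *
s=get_state(); print(s['tcp_pos'],s['orientation'].round(4).tolist(),s['grasp_force'],s['finger_gap'])
E
```

```text
[ 0.56148098 -0.31343991  0.0277222 ] [[0.148, 0.989, 0.0017], [0.989, -0.148, -0.0011], [-0.0008, 0.0018, -1.0]] 0.0 0.05127738414503224
```

```bash
python3 - <<'E'
from h import *
im,c=snap('wrist','w2.png'); discs(im,c); im,c=snap('top','t2.png');cv2.imwrite('pics/t2.png',cv2.resize(im[170:300,230:420,::-1],None,fx=4,fy=4)); discs(im,c)
E
```

```text
or 7429 mean [ 0.4343 -0.2679] circ 0.4351 -0.2695 0.0354
or 6694 mean [ 0.5612 -0.311 ] circ 0.5608 -0.3113 0.0323
wh 750 mean [ 0.5714 -0.4188] circ 0.5705 -0.4238 0.0251
wh 780 mean [ 0.7358 -0.4983] circ 0.7387 -0.4972 0.0534
```

View pics/w2.png

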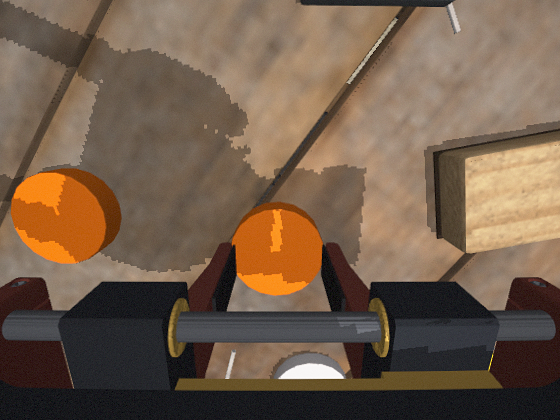

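The disc (277,250) sits between the fingers (235 and 328), seemingly touching, but the gap reading is odd. I'll let it settle at a lower height and read again.

Call:
arm_command([
  [[0,0,0],0,0.4],
  [[0,0,0],0,0.4],
  [[0,0,0],0,0.4],
], force=30)

```text
t: 3.67
tcp_pos: [0.5608, -0.3132, 0.0262]
orientation: [[0.148, 0.989, -0.0], [0.989, -0.148, 0.0], [0.0, -0.0, -1.0]]
ft_force: [-0.3, -0.8, 0.2]
finger_gap: 0.0347
grasp_force: 0.0
```

View pics/t2.png

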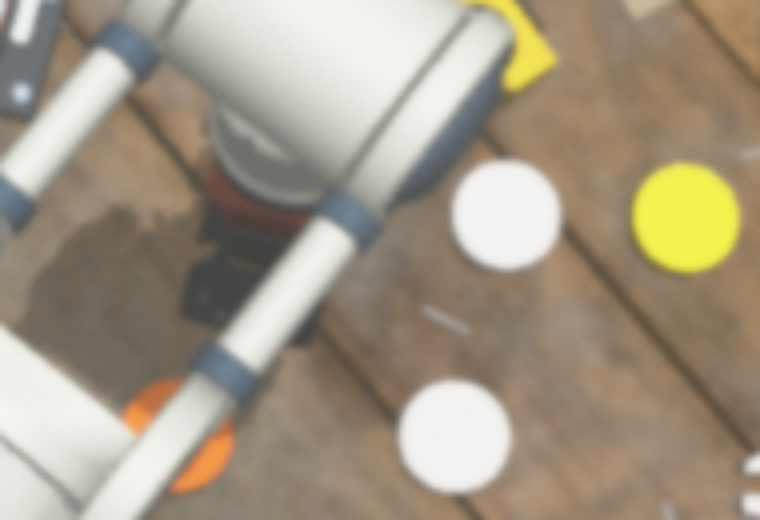

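```bash
python3 - <<'E'
from h import *
im,c=snap('wrist','w3.png'); discs(im,c); s=get_state(); R=s['orientation'];p=s['tcp_pos']
print(p,s['finger_gap'],s['grasp_force'],s['ft_force'])
o=im[:,:,::-1].copy()
for y in(-s['finger_gap']/2,s['finger_gap']/2):
  for x in(-.01,.01):
    for z in(.022,-.01):
      u=w2px(c,p+R@[x,y,z])[0]; cv2.circle(o,tuple(int(v) for v in u),2,(0,255,0),-1)
cv2.imwrite('pics/w3.png',cv2.resize(o[180:420,160:400],None,fx=2.4,fy=2.4))
E
```

```text
or 7561 mean [ 0.4375 -0.2673] circ 0.4353 -0.27 0.0354
or 5799 mean [ 0.5612 -0.3102] circ 0.5613 -0.3113 0.0322
[ 0.56086359 -0.31317925  0.02616845] 0.03518232207480105 0.0 [0.33023283 0.44638718 0.78650385]
```

View pics/w3.png

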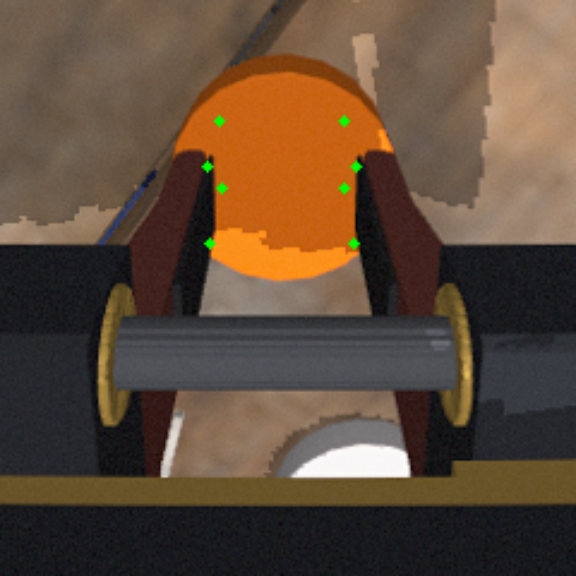

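The fingers have shut to 35 mm over the orange disc without any force. I'll check against picture w1 (open, disc far below) where the tips really are in the tool frame.

```bash
python3 - <<'E'
from h import *
i=imaging.camera_info('wrist'); K,d,_=cam('wrist'); c=(K,d,np.array(i['mount']))
for z in(.03,.022,.01,0,-.01): print(z,[w2px(c,[x,s*.0438,z])[0].round(0).tolist() for s in(-1,1) for x in(.01,-.01)])
im=cv2.imread('pics/w1.png')
cv2.imwrite('pics/f1.png',cv2.resize(im[200:330,140:420],None,fx=2.8,fy=2.8))
E
```

```text
0.03 [[215.0, 227.0], [217.0, 253.0], [340.0, 227.0], [339.0, 253.0]]
0.022 [[213.0, 231.0], [214.0, 258.0], [343.0, 231.0], [341.0, 258.0]]
0.01 [[209.0, 237.0], [211.0, 266.0], [347.0, 237.0], [345.0, 266.0]]
0 [[205.0, 243.0], [207.0, 273.0], [350.0, 243.0], [348.0, 273.0]]
-0.01 [[201.0, 250.0], [203.0, 281.0], [354.0, 250.0], [352.0, 281.0]]
```

View pics/f1.png

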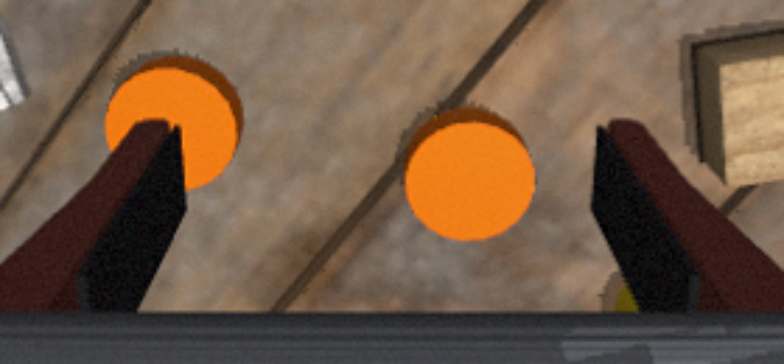

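In w1 the tip's inner corners are at (204,245) and (206,275). That matches tool z ≈ 0, so the fingertips sit at the reported TCP rather than 22 mm ahead of it. The fingers were above the disc, so I'll open them and go about 21 mm lower.

Call:
arm_command([
  [[0.003,0,0],0,1],
  [[0.003,0,0],0,1],
  [[0.003,0,0],0,1],
  [[0.003,0,0],0,1],
  [[0.003,0,0],0,1],
  [[0.003,0,0],0,1],
  [[0.003,0,0],0,1],
  [[0.003,0,0],0,1],
  [[0.003,0,0],0,1],
  [[0.003,0,0.02],0,1],
  [[0.003,0,0.042],0,1],
  [[0.003,0,0.042],0,1],
  [[0.003,0,0.042],0,0.4],
  [[0.003,0,0.042],0,0.4],
  [[0.003,0,0.042],0,0.4],
  [[0.003,0,0.042],0,0.4],
  [[0.003,0,0.042],0,0.4],
  [[0.003,0,0.042],0,0.4],
], force=30)

```text
t: 5.22
tcp_pos: [0.5614, -0.3119, 0.0059]
orientation: [[0.148, 0.989, 0.001], [0.989, -0.148, -0.0], [-0.0, 0.001, -1.0]]
ft_force: [-0.8, -0.1, 1.0]
finger_gap: 0.059
grasp_force: 30.0
```

Call:
arm_command([
  [[0,0,-0.08],0,0.4],
  [[0,0,-0.16],0,0.4],
  [[0.05,0.015,-0.2],0,0.4],
  [[0.13,0.035,-0.2],0,0.4],
  [[0.21,0.056,-0.2],0,0.4],
  [[0.29,0.078,-0.2],0,0.4],
  [[0.36,0.097,-0.2],0,0.4],
  [[0.405,0.11,-0.2],0,0.4],
  [[0.405,0.11,-0.2],0,0.4],
  [[0.405,0.11,-0.2],0,0.4],
  [[0.405,0.11,-0.2],0,0.4],
])

```text
t: 6.13
tcp_pos: [0.6452, -0.1202, 0.105]
orientation: [[0.148, 0.989, -0.001], [0.989, -0.148, -0.001], [-0.001, -0.001, -1.0]]
ft_force: [0.6, 0.8, -1.5]
finger_gap: 0.0591
grasp_force: 30.0
```

```bash
python3 - <<'E'
from h import *
s=get_state();p=s['tcp_pos'];R=s['orientation']; print(p,R.round(4)[:2,1],s['finger_gap'],s['ft_force'])
im,c=snap('wrist','w4.png')
hsv=cv2.cvtColor(im,cv2.COLOR_RGB2HSV); m=cv2.inRange(hsv,(4,150,60),(19,255,255))
N,l,st,ct=cv2.connectedComponentsWithStats(m)
for k in range(1,N):
    if st[k,4]>1000: print(st[k],ct[k])
# expected outline of disc top (about 14.5mm above tips)
a=np.linspace(0,6.28,60); i=imaging.camera_info('wrist'); ct2=(c[0],c[1],np.array(i['mount']))
for zt in(-.0145,.0055):
    u=w2px(ct2,np.c_[.03*np.cos(a),.03*np.sin(a),0*a+zt]); print(zt,u.min(0),u.max(0))
g=im[:,:,:]; print(np.argwhere(m[:,277-60:277+60].any(1)).ravel()[[0,-1]])
E
```

```text
[ 0.64520268 -0.12017477  0.10495332] [ 0.989  -0.1482] 0.05909780706333602 [ 0.56040709  0.82101343 -1.45211165]
[ 226  213  105   99 8371] [278.15266993 264.67017083]
-0.0145 [224.24733727 218.54391457] [330.7392051  315.15881157]
0.0055 [229.87438055 208.67586867] [325.34248852 296.65711493]
[  2 390]
```

```bash
python3 - <<'E'
import cv2
im=cv2.imread('pics/w4.png')
for r in list(range(203,232))+list(range(292,330,2)): print(r,im[r,278].tolist(),im[r,262].tolist(),end=' | ')
E
```

```text
203 [75, 70, 68] [70, 70, 68] | 204 [73, 72, 69] [74, 72, 71] | 205 [74, 70, 68] [73, 67, 68] | 206 [73, 73, 72] [76, 70, 68] | 207 [74, 71, 69] [71, 68, 64] | 208 [73, 72, 71] [73, 72, 69] | 209 [72, 68, 65] [73, 73, 71] | 210 [71, 68, 67] [71, 70, 68] | 211 [72, 72, 71] [73, 72, 70] | 212 [78, 68, 64] [68, 65, 63] | 213 [38, 59, 108] [71, 69, 68] | 214 [0, 56, 118] [72, 70, 63] | 215 [8, 55, 116] [67, 72, 79] | 216 [19, 61, 122] [23, 54, 106] | 217 [13, 59, 118] [18, 59, 118] | 218 [15, 59, 119] [9, 56, 115] | 219 [15, 59, 122] [3, 56, 116] | 220 [22, 63, 124] [11, 58, 116] | 221 [9, 58, 119] [22, 61, 121] | 222 [2, 59, 125] [0, 53, 114] | 223 [25, 94, 186] [16, 56, 115] | 224 [24, 99, 197] [14, 62, 123] | 225 [17, 91, 189] [17, 82, 165] | 226 [13, 90, 186] [12, 95, 190] | 227 [21, 92, 186] [22, 93, 189] | 228 [5, 92, 186] [14, 93, 189] | 229 [12, 88, 186] [14, 92, 188] | 230 [13, 90, 187] [21, 93, 188] | 231 [17, 94, 187] [22, 95, 188] | 292 [13, 90, 184] [7, 84, 181] | 294 [15, 92, 184] [15, 89, 182] | 296 [3, 87, 176] [23, 131, 248] | 298 [32, 139, 249] [26, 133, 247] | 300 [19, 130, 246] [24, 135, 247] | 302 [24, 135, 247] [21, 133, 246] | 304 [27, 136, 247] [21, 135, 247] | 306 [26, 137, 247] [24, 134, 247] | 308 [25, 134, 247] [18, 131, 246] | 310 [23, 137, 255] [19, 136, 255] | 312 [46, 40, 44] [48, 43, 46] | 314 [50, 46, 43] [50, 44, 44] | 316 [52, 52, 52] [50, 48, 47] | 318 [73, 70, 68] [75, 71, 70] | 320 [61, 55, 54] [55, 55, 53] | 322 [75, 74, 72] [77, 75, 72] | 324 [70, 65, 62] [71, 64, 67] | 326 [82, 78, 78] [81, 77, 77] | 328 [79, 72, 71] [76, 71, 73] |
```

```bash
python3 - <<'E'
from h import *
def face(f,n,box,vmin,z,T=None):
    im=cv2.imread(f); K,d,T0=cam(n); T=T0 if T is None else T; x0,y0,x1,y1=box
    h=cv2.cvtColor(im,cv2.COLOR_BGR2HSV); m=np.zeros(h.shape[:2],np.uint8); m[y0:y1,x0:x1]=cv2.inRange(h,(4,150,vmin),(19,255,255))[y0:y1,x0:x1]
    cn=max(cv2.findContours(m,0,1)[0],key=len).reshape(-1,2); w=px2w((K,d,T),cn,z)[:,:2]
    A=np.c_[2*w,np.ones(len(w))]; s=np.linalg.lstsq(A,(w**2).sum(1),rcond=None)[0]; print(f,s[:2].round(4),'r',np.sqrt(s[2]+s[0]**2+s[1]**2).round(4),len(cn))
W=np.eye(4); W[:3,:3]=[[.1305,.9914,-.0019],[.9914,-.1305,.0017],[.0015,-.0021,-1]]; W[:3,3]=[.535901,-.217788,.19919]
T=W@np.array(imaging.camera_info('wrist')['mount'])
for v in(110,150,200): face('pics/w1.png','wrist',(250,215,345,300),v,.02,T)
for v in(110,150,200): face('pics/t1.png','top',(280,200,322,242),v,.02)
E
```

```text
pics/w1.png [ 0.5606 -0.3131] r 0.0294 127
pics/w1.png [ 0.5608 -0.3134] r 0.0292 124
pics/w1.png [ 0.5608 -0.3135] r 0.0288 122
pics/t1.png [ 0.5576 -0.312 ] r 0.0293 76
pics/t1.png [ 0.5576 -0.312 ] r 0.0293 76
pics/t1.png [ 0.5582 -0.3123] r 0.0289 75
```

Call:
arm_command([
  [[0.0035,0.0006,0.03],0,0.4],
  [[0.0035,0.0006,0.05],0,0.4],
  [[0.0035,0.0006,0.06],0,0.4],
  [[0.0035,0.0006,0.07],0,0.4],
  [[0.0035,0.0006,0.08],0,0.4],
  [[0.0035,0.0006,0.08],0,0.4],
])

```text
t: 6.68
tcp_pos: [0.6455, -0.1182, 0.064]
orientation: [[0.149, 0.989, -0.002], [0.989, -0.149, 0.0], [0.0, -0.002, -1.0]]
ft_force: [-0.1, -0.2, -2.6]
finger_gap: 0.0592
grasp_force: 30.0
```

Call:
arm_command([
  [[0,0,0.03],0,0.4],
  [[0,0,0.06],0,0.4],
  [[0,0,0.08],0,0.4],
  [[0,0,0.091],0,0.4],
  [[0,0,0.091],0,0.4],
  [[0,0,0.091],0,0.4],
])

```text
t: 7.18
tcp_pos: [0.6463, -0.118, 0.0202]
orientation: [[0.148, 0.989, 0.0], [0.989, -0.148, -0.0], [-0.0, 0.0, -1.0]]
ft_force: [-0.1, 0.8, -1.4]
finger_gap: 0.059
grasp_force: 30.0
```

Call:
arm_command([
  [[0,0,0],0,0.85],
  [[0,0,0],0,0.85],
  [[0,0,0],0,0.85],
  [[0,0,-0.07],0,0.85],
  [[0,0,-0.15],0,0.85],
  [[0,0,-0.2],0,1],
  [[-0.05,-0.05,-0.2],0,1],
  [[-0.1,-0.105,-0.2],0,1],
  [[-0.16,-0.165,-0.2],0,1],
  [[-0.22,-0.23,-0.2],0,1],
  [[-0.28,-0.29,-0.2],0,1],
  [[-0.33,-0.345,-0.2],0,1],
  [[-0.364,-0.38,-0.2],0,1],
  [[-0.364,-0.38,-0.2],0,1],
  [[-0.364,-0.38,-0.2],0,1],
])

```text
t: 8.43
tcp_pos: [0.4309, -0.2706, 0.1209]
orientation: [[0.151, 0.989, 0.002], [0.989, -0.151, -0.001], [-0.001, 0.002, -1.0]]
ft_force: [0.0, 0.6, 0.6]
finger_gap: 0.0876
grasp_force: 0.0
```

```bash
cat >> h.py <<'E'
def faces(f='wrist',col='or',vmin=150,z=.02,name='x.png'):
    s=get_state(); im,c=snap(f,name); h=cv2.cvtColor(im,cv2.COLOR_RGB2HSV)
    lo,hi=((4,150,vmin),(19,255,255)) if col=='or' else ((0,0,vmin),(180,60,255))
    m=cv2.inRange(h,lo,hi); cns=cv2.findContours(m,0,1)[0]
    print('tcp',s['tcp_pos'].round(4),s['orientation'][:2,1].round(4),s['ft_force'].round(1),s['t'])
    for cn in cns:
        if cv2.contourArea(cn)<500: continue
        # convex hull interior border points; keep those whose circle fit is good
        p=cn.reshape(-1,2); w=px2w(c,p,z)[:,:2]; k=np.ones(len(w),bool)
        for _ in range(8):
            A=np.c_[2*w[k],np.ones(k.sum())]; q=np.linalg.lstsq(A,(w[k]**2).sum(1),rcond=None)[0]; r=np.sqrt(q[2]+q[0]**2+q[1]**2)
            e=np.abs(np.hypot(*(w-q[:2]).T)-r); k=e<max(.0012,np.percentile(e[k],90)) if _<7 else k
        print(col,q[:2].round(4),'r',r.round(4),k.sum(),len(k),'px',p.mean(0).round(0), 'tool d',(s['orientation'].T@np.r_[q[:2]-s['tcp_pos'][:2],0])[:2].round(4))
E
python3 - <<'E'
from h import *
faces(name='w5.png'); faces('top',name='t5.png'); faces('top','wh',170,.012,name='t6.png')
E
```

```text
tcp [ 0.4309 -0.2706  0.1209] [ 0.9886 -0.1508] [0.  0.6 0.6] 8.4333
or [ 0.4302 -0.2708] r 0.0292 175 175 px [277. 212.] tool d [-0.0004 -0.0006]
tcp [ 0.4317 -0.2699  0.1207] [ 0.9888 -0.1492] [-0.5 -0.5  0.2] 8.4833
tcp [ 0.4321 -0.2694  0.1204] [ 0.989  -0.1479] [ 0.7  0.7 -0. ] 8.5333
wh [0.0707 0.2028] r 0.0478 47 104 px [ 43. 407.] tool d [ 0.4136 -0.4273]
wh [ 0.2201 -0.4788] r 0.0317 41 86 px [361. 388.] tool d [-0.2384 -0.1787]
wh [ 0.3084 -0.2369] r 0.048 40 90 px [253. 334.] tool d [ 0.0139 -0.1271]
wh [0.2507 0.3078] r 0.0389 81 176 px [ 10. 331.] tool d [ 0.5441 -0.2648]
wh [ 0.1922 -0.0017] r 0.1483 245 514 px [147. 382.] tool d [ 0.2293 -0.2768]
wh [ 0.4313 -0.6567] r 0.0682 76 164 px [447. 289.] tool d [-0.3831  0.0565]
wh [ 0.4429 -0.4192] r 0.0305 67 79 px [343. 279.] tool d [-0.1465  0.0329]
wh [ 0.4093 -0.0959] r 0.0483 40 91 px [193. 279.] tool d [ 0.1683 -0.0482]
wh [ 0.402  -0.8384] r 0.0894 100 215 px [544. 297.] tool d [-0.5671  0.0544]
wh [ 0.4826 -0.2539] r 0.0826 146 308 px [281. 263.] tool d [0.0228 0.0477]
wh [ 0.5668 -0.4381] r 0.0303 73 79 px [356. 223.] tool d [-0.1469  0.1581]
wh [ 0.5002 -0.2341] r 0.0892 54 118 px [237. 224.] tool d [0.045  0.0622]
wh [ 0.7257 -0.4982] r 0.0373 50 108 px [388. 153.] tool d [-0.1828  0.3243]
wh [0.6553 0.1093] r 0.0697 180 381 px [128. 155.] tool d [0.4076 0.1648]
wh [0.6924 0.1099] r 0.0776 103 219 px [121. 125.] tool d [0.4137 0.2014]
wh [ 0.948 -0.897] r 0.1545 243 512 px [543. 107.] tool d [-0.5444  0.6031]
wh [ 1.267  -0.7006] r 0.1326 126 267 px [472.   5.] tool d [-0.3029  0.8896]
wh [ 0.9587 -0.1196] r 0.1463 149 312 px [276.  47.] tool d [0.226  0.4987]
wh [0.9238 0.2816] r 0.151 664 1393 px [79. 44.] tool d [0.6177 0.4048]
```

Call:
arm_command([
  [[-0.0034,-0.0034,0.06],0,1],
  [[-0.0034,-0.0034,0.12],0,1],
  [[-0.0034,-0.0034,0.18],0,1],
  [[-0.0034,-0.0034,0.22],0,1],
  [[-0.0034,-0.0034,0.231],0,1],
  [[-0.0034,-0.0034,0.231],0,1],
  [[-0.0034,-0.0034,0.231],0,0.4],
  [[-0.0034,-0.0034,0.231],0,0.4],
  [[-0.0034,-0.0034,0.231],0,0.4],
  [[-0.0034,-0.0034,0.231],0,0.4],
  [[-0.0034,-0.0034,0.231],0,0.4],
  [[-0.0034,-0.0034,0.231],0,0.4],
], force=30)

```text
t: 9.58
tcp_pos: [0.4299, -0.2716, 0.0056]
orientation: [[0.148, 0.989, 0.002], [0.989, -0.148, -0.001], [-0.001, 0.002, -1.0]]
ft_force: [0.0, 0.2, 4.8]
finger_gap: 0.0592
grasp_force: 30.0
```

Call:
arm_command([
  [[0,0,-0.08],0,0.4],
  [[0,0,-0.15],0,0.4],
  [[0.05,0.052,-0.2],0,0.4],
  [[0.1,0.105,-0.2],0,0.4],
  [[0.16,0.168,-0.2],0,0.4],
  [[0.22,0.231,-0.2],0,0.4],
  [[0.28,0.294,-0.2],0,0.4],
  [[0.33,0.347,-0.2],0,0.4],
  [[0.363,0.382,-0.2],0,0.4],
  [[0.363,0.382,-0.2],0,0.4],
  [[0.363,0.382,-0.2],0,0.4],
  [[0.363,0.382,-0.2],0,0.4],
])

```text
t: 10.58
tcp_pos: [0.6444, -0.1204, 0.1037]
orientation: [[0.148, 0.989, -0.002], [0.989, -0.148, -0.0], [-0.0, -0.001, -1.0]]
ft_force: [-0.2, -0.6, -0.3]
finger_gap: 0.0594
grasp_force: 30.0
```

```bash
python3 - <<'E'
from h import *
s=get_state(); print(s['tcp_pos'],s['ft_force'],s['finger_gap']); im,c=snap('wrist','w6.png')
print([(r,im[r,278].tolist()) for r in range(200,226)])
E
```

```text
[ 0.64440001 -0.12041616  0.10372645] [-0.1991035  -0.57255173 -0.31009629] 0.05935932754118528
[(200, [189, 93, 21]), (201, [185, 90, 11]), (202, [188, 92, 18]), (203, [186, 93, 19]), (204, [187, 93, 20]), (205, [188, 91, 18]), (206, [190, 94, 29]), (207, [186, 92, 13]), (208, [191, 94, 14]), (209, [153, 75, 16]), (210, [118, 58, 12]), (211, [117, 58, 17]), (212, [117, 58, 5]), (213, [117, 55, 9]), (214, [118, 56, 11]), (215, [122, 63, 26]), (216, [119, 57, 2]), (217, [119, 59, 17]), (218, [122, 55, 0]), (219, [188, 94, 31]), (220, [198, 101, 33]), (221, [186, 93, 20]), (222, [188, 90, 17]), (223, [187, 91, 13]), (224, [188, 92, 17]), (225, [186, 92, 14])]
```

Call:
arm_command([
  [[0.0005,0.002,0.03],0,0.4],
  [[0.0005,0.002,0.05],0,0.4],
  [[0.0005,0.002,0.065],0,0.4],
  [[0.0005,0.002,0.08],0,0.4],
  [[0.0005,0.002,0.1],0,0.4],
  [[0.0005,0.002,0.12],0,0.4],
  [[0.0005,0.002,0.127],0,0.4],
  [[0.0005,0.002,0.127],0,0.4],
])

```text
t: 11.3
tcp_pos: [0.6452, -0.1197, 0.0389]
orientation: [[0.148, 0.989, -0.003], [0.989, -0.148, 0.001], [0.0, -0.003, -1.0]]
ft_force: [-0.6, 0.1, -1.1]
finger_gap: 0.0592
grasp_force: 30.0
```

Call:
arm_command([
  [[0,0,0],0,0.85],
  [[0,0,0],0,0.85],
  [[0,0,0],0,0.85],
  [[0,0,-0.08],0,0.85],
  [[0,0,-0.16],0,0.85],
  [[-0.652,-0.305,-0.16],0,1],
  [[-0.652,-0.305,-0.16],0,1],
  [[-0.652,-0.305,-0.16],0,1],
  [[-0.652,-0.305,-0.16],0,1],
  [[-0.652,-0.305,-0.16],0,1],
  [[-0.652,-0.305,-0.16],0,1],
  [[-0.652,-0.305,-0.16],0,1],
  [[-0.652,-0.305,-0.16],0,1],
  [[-0.652,-0.305,-0.16],0,1],
  [[-0.652,-0.305,-0.16],0,1],
  [[-0.652,-0.305,-0.16],0,1],
  [[-0.652,-0.305,-0.16],0,1],
])

```text
t: 12.72
tcp_pos: [0.4476, -0.4193, 0.1214]
orientation: [[0.148, 0.989, 0.001], [0.989, -0.148, -0.0], [0.0, 0.001, -1.0]]
ft_force: [0.9, 0.1, 0.5]
finger_gap: 0.0878
grasp_force: 0.0
```

```bash
python3 - <<'E'
from h import *
faces('wrist','wh',150,.012,name='w7.png')
E
```

```text
tcp [ 0.4476 -0.4193  0.1214] [ 0.989  -0.1482] [0.9 0.1 0.5] 12.7167
wh [ 0.4357 -0.6021] r 0.0205 57 123 px [291. 362.] tool d [-0.1825  0.0154]
wh [ 0.5686 -0.4386] r 0.0293 169 169 px [404. 210.] tool d [-0.0011  0.1226]
wh [ 0.4448 -0.4202] r 0.0293 170 170 px [275. 211.] tool d [-0.0012 -0.0026]
```

Call:
arm_command([
  [[-0.0024,-0.005,0.06],0,1],
  [[-0.0024,-0.005,0.12],0,1],
  [[-0.0024,-0.005,0.18],0,1],
  [[-0.0024,-0.005,0.22],0,1],
  [[-0.0024,-0.005,0.235],0,1],
  [[-0.0024,-0.005,0.235],0,1],
  [[-0.0024,-0.005,0.235],0,0.4],
  [[-0.0024,-0.005,0.235],0,0.4],
  [[-0.0024,-0.005,0.235],0,0.4],
  [[-0.0024,-0.005,0.235],0,0.4],
  [[-0.0024,-0.005,0.235],0,0.4],
  [[-0.0024,-0.005,0.235],0,0.4],
])

```text
t: 13.77
tcp_pos: [0.4449, -0.4211, 0.0048]
orientation: [[0.148, 0.989, 0.002], [0.989, -0.148, -0.002], [-0.001, 0.002, -1.0]]
ft_force: [-0.5, -0.0, 4.0]
finger_gap: 0.0586
grasp_force: 30.0
```

Call:
arm_command([
  [[0,0,-0.08],0,0.4],
  [[0,0,-0.16],0,0.4],
  [[0.05,0.0235,-0.2],0,0.4],
  [[0.1,0.047,-0.2],0,0.4],
  [[0.17,0.08,-0.2],0,0.4],
  [[0.24,0.113,-0.2],0,0.4],
  [[0.31,0.146,-0.2],0,0.4],
  [[0.38,0.179,-0.2],0,0.4],
  [[0.45,0.211,-0.2],0,0.4],
  [[0.52,0.244,-0.2],0,0.4],
  [[0.58,0.273,-0.2],0,0.4],
  [[0.63,0.296,-0.2],0,0.4],
  [[0.6545,0.3075,-0.2],0,0.4],
  [[0.6545,0.3075,-0.2],0,0.4],
  [[0.6545,0.3075,-0.2],0,0.4],
  [[0.6545,0.3075,-0.2],0,0.4],
])

```text
t: 15.1
tcp_pos: [0.6442, -0.1212, 0.1032]
orientation: [[0.149, 0.989, -0.001], [0.989, -0.149, -0.001], [-0.001, -0.001, -1.0]]
ft_force: [-0.3, 0.0, -0.6]
finger_gap: 0.0584
grasp_force: 30.0
```

Call:
arm_command([
  [[0.002,0.002,0.03],0,0.4],
  [[0.002,0.002,0.045],0,0.4],
  [[0.002,0.002,0.06],0,0.4],
  [[0.002,0.002,0.075],0,0.4],
  [[0.002,0.002,0.09],0,0.4],
  [[0.002,0.002,0.09],0,0.4],
  [[0.002,0.002,0.09],0,0.4],
])

```text
t: 15.68
tcp_pos: [0.6457, -0.119, 0.0578]
orientation: [[0.148, 0.989, -0.001], [0.989, -0.148, 0.0], [0.0, -0.001, -1.0]]
ft_force: [-0.1, 0.8, -0.5]
finger_gap: 0.0585
grasp_force: 30.0
```

Call:
arm_command([
  [[0,0,0],0,0.85],
  [[0,0,0],0,0.85],
  [[0,0,0],0,0.85],
  [[0,0,-0.07],0,0.85],
  [[0,0,-0.13],0,0.85],
  [[0.015,-0.424,-0.13],0.367,0],
  [[0.015,-0.424,-0.13],0.367,0],
  [[0.015,-0.424,-0.13],0.367,0],
  [[0.015,-0.424,-0.13],0.367,0],
  [[0.015,-0.424,-0.13],0.367,0],
  [[0.015,-0.424,-0.13],0.367,0],
  [[0.015,-0.424,-0.13],0.367,0],
  [[0.015,-0.424,-0.13],0.367,0],
  [[0.015,-0.424,-0.13],0.367,0],
  [[0.015,-0.424,-0.13],0.367,0],
  [[0.015,-0.424,-0.13],0.367,0],
  [[0.015,-0.424,-0.13],0.367,0],
])

```text
t: 17.1
tcp_pos: [0.4381, -0.0801, 0.123]
orientation: [[0.793, 0.609, -0.001], [0.609, -0.793, 0.0], [-0.001, -0.001, -1.0]]
ft_force: [0.8, -0.2, -0.3]
finger_gap: 0.0008
grasp_force: 0.0
```

```bash
python3 - <<'E'
from h import *
s=get_state(); print(s['tcp_pos'],s['orientation'][:2,1],s['finger_gap']); im,c=snap('wrist','w8.png')
h=cv2.cvtColor(im,cv2.COLOR_RGB2HSV)
def comps(m,z,amin):
    for cn in cv2.findContours(m,0,1)[0]:
        if cv2.contourArea(cn)>amin:
            w=px2w(c,cn.reshape(-1,2),z)[:,:2]; b=cv2.minAreaRect((w*1000).astype(np.float32)); print(z,cv2.contourArea(cn),np.round(b[0],1),np.round(b[1],1),round(b[2],1)); 
print('red');comps(cv2.inRange(h,(0,170,100),(4,255,255))|cv2.inRange(h,(174,170,100),(180,255,255)),.044,60)
print('wh');comps(cv2.inRange(h,(0,0,150),(180,50,255)),.064,300)
print('wood');comps(cv2.morphologyEx(cv2.inRange(h,(14,80,150),(24,200,255)),2,np.ones((3,3))),.02,500)
# sample colors on predicted bar
P=np.array([.5618,-.0163]);
for a in(-142.5,):
    X=np.array([np.cos(np.radians(a)),np.sin(np.radians(a))]);Y=np.array([-X[1],X[0]])
    for x,y in((20,30),(70,30),(130,30),(130,70),(130,-5)):
        u=w2px(c,np.r_[P+X*x/1e3+Y*y/1e3,.02])[0].round().astype(int); print((x,y),u,h[u[1],u[0]] if 0<=u[1]<420 and 0<=u[0]<560 else None)
E
```

```text
[ 0.43806481 -0.08012627  0.12304561] [ 0.60876863 -0.79334745] 0.0008312503619185618
red
0.044 798.5 [561.7 -16.5] [23.  22.4] 38.4
wh
0.064 941.5 [226.2 -21.7] [43.1 55.4] 41.3
0.064 375.0 [ 638.1 -155.2] [14.8 44.5] 72.1
0.064 483.0 [427.2 138.9] [25.9 21.6] 59.3
0.064 5446.0 [ 641.6 -120.5] [46.8 62.1] 38.8
wood
0.02 1529.0 [ 561.3 -227.3] [76.7 35. ] 46.8
0.02 611.5 [496.3 -14. ] [43.2 31.8] 62.1
0.02 10548.0 [536.  -98.4] [159.   77.5] 37.8
(20, 30) [344  78] [ 16 103 185]
(70, 30) [341 139] [ 17  98 196]
(130, 30) [337 205] [ 15 113 181]
(130, 70) [379 205] [ 15  58 141]
(130, -5) [300 205] [ 14  61 100]
```

Call:
arm_command([
  [[0,0,0.06],0,0],
  [[0,0,0.12],0,0],
  [[0,0,0.18],0,0],
  [[0,0,0.22],0,0],
  [[0,0,0.228],0,0],
  [[0,0,0.228],0,0],
  [[0,0.01,0.228],0,0],
  [[0,0.02,0.228],0,0],
  [[0,0.03,0.228],0,0],
  [[0,0.034,0.228],0,0],
  [[0,0.034,0.228],0,0],
])

```text
t: 18.07
tcp_pos: [0.4487, -0.0942, 0.0103]
orientation: [[0.794, 0.607, 0.002], [0.607, -0.794, -0.0], [0.001, 0.001, -1.0]]
ft_force: [0.8, 0.1, -0.2]
finger_gap: 0.0004
grasp_force: 0.0
```

```bash
python3 - <<'E'
from h import *
s=get_state(); p=s['tcp_pos']; P=np.array([.5617,-.0165]); R=s['orientation']; print(p,s['ft_force'])
X=-R[:2,0];Y=R[:2,1]; v=p[:2]-P; b=np.array([v@X,v@Y])*1e3; print('bar coords',b)
for yc in(-5,0):
  for f in(5,10,15,20,25,30,35,38,40,42,43,43.7):
    a=np.radians(f); q=np.array([138*np.cos(a)-yc*np.sin(a),138*np.sin(a)+yc*np.cos(a)]); print(yc,f,round(-(q[0]-b[0])/500,4),round((q[1]-b[1])/500,4),round(-f/120,4))
E
```

```text
[ 0.44871776 -0.09419593  0.01032279] [ 0.84742348  0.10878317 -0.20908289]
bar coords [136.94508811  -6.9042849 ]
-5 5 -0.0019 0.0279 -0.0417
-5 10 0.0003 0.0519 -0.0833
-5 15 0.0047 0.0756 -0.125
-5 20 0.0111 0.0988 -0.1667
-5 25 0.0195 0.1214 -0.2083
-5 30 0.0299 0.1431 -0.25
-5 35 0.0421 0.1639 -0.2917
-5 38 0.0502 0.1759 -0.3167
-5 40 0.056 0.1836 -0.3333
-5 42 0.0621 0.1911 -0.35
-5 43 0.0652 0.1947 -0.3583
-5 43.7 0.0674 0.1973 -0.3642
0 5 -0.0011 0.0379 -0.0417
0 10 0.0021 0.0617 -0.0833
0 15 0.0073 0.0852 -0.125
0 20 0.0145 0.1082 -0.1667
0 25 0.0237 0.1305 -0.2083
0 30 0.0349 0.1518 -0.25
0 35 0.0478 0.1721 -0.2917
0 38 0.0564 0.1837 -0.3167
0 40 0.0625 0.1912 -0.3333
0 42 0.0688 0.1985 -0.35
0 43 0.072 0.202 -0.3583
0 43.7 0.0744 0.2045 -0.3642
```

Call:
arm_command([
  [[-0.001,0.014,0],-0.02,0],
  [[-0.0019,0.0279,0],-0.0417,0],
  [[-0.001,0.04,0],-0.0625,0],
  [[0.0003,0.0519,0],-0.0833,0],
  [[0.0023,0.0638,0],-0.1042,0],
  [[0.0047,0.0756,0],-0.125,0],
  [[0.0077,0.0872,0],-0.1458,0],
  [[0.0111,0.0988,0],-0.1667,0],
  [[0.0151,0.1102,0],-0.1875,0],
  [[0.0195,0.1214,0],-0.2083,0],
  [[0.0245,0.1323,0],-0.2292,0],
  [[0.0299,0.1431,0],-0.25,0],
  [[0.0358,0.1536,0],-0.2708,0],
  [[0.0421,0.1639,0],-0.2917,0],
  [[0.0475,0.172,0],-0.308,0],
  [[0.0502,0.1759,0],-0.3167,0],
  [[0.0502,0.1759,0],-0.3167,0],
])

```text
t: 19.48
tcp_pos: [0.5215, -0.1482, 0.0095]
orientation: [[0.251, 0.968, 0.0], [0.968, -0.251, -0.0], [-0.0, 0.0, -1.0]]
ft_force: [0.7, -0.2, 0.3]
finger_gap: 0.0004
grasp_force: 0.0
```

```bash
cat > bar.py <<'E'
from h import *
s=get_state(); p=s['tcp_pos']; P=np.array([.5617,-.0165]); R=s['orientation']; print(p.round(4),R[:2,1].round(3),s['ft_force'].round(1),s['t'])
m=np.radians(-8.5); X=np.array([np.cos(m-np.pi/2),np.sin(m-np.pi/2)]); Y=np.array([np.cos(m),np.sin(m)])
v=p[:2]-P; print('closed-bar coords mm',(np.array([v@X,v@Y])*1e3).round(1))
for n in('wrist','top'):
    im,c=snap(n,'b_%s_%d.png'%(n,s['t']*100)); g=cv2.cvtColor(im,cv2.COLOR_RGB2HSV)
    # profile across the bar at a few bar-x stations: wood saturation/hue vs y
    for x in(30,70,115):
        ys=np.arange(-6,66,2); u=w2px(c,[np.r_[P+X*x/1e3+Y*y/1e3,.02] for y in ys]).round().astype(int)
        ok=[(0<=a<560 and 0<=b<420) for a,b in u]
        print(n,x,' '.join('%d:%d,%d'%(y,g[b,a,1],g[b,a,2]) for y,(a,b),o in zip(ys,u,ok) if o))
E
python3 bar.py
```

```text
[ 0.5215 -0.1482  0.0095] [ 0.968 -0.251] [ 0.7 -0.2  0.3] 19.4833
closed-bar coords mm [136.2 -20.2]
wrist 30 -6:79,162 -4:79,162 -2:83,163 0:76,124 2:77,112 4:119,77 6:97,181 8:105,187 10:97,179 12:99,175 14:101,194 16:100,199 18:102,197 20:95,185 22:99,191 24:104,164 26:100,191 28:100,191 30:103,194 32:102,195 34:101,186 36:108,177 38:99,200 40:99,195 42:98,197 44:110,187 46:99,198 48:100,205 50:83,173 52:75,176 54:73,171 56:61,163 58:63,159 60:62,153 62:65,154 64:60,162
wrist 70 -6:89,134 -4:92,114 -2:108,87 0:99,209 2:103,194 4:101,214 6:100,196 8:101,194 10:108,187 12:108,206 14:103,205 16:113,185 18:92,211 20:98,187 22:107,196 24:102,213 26:109,204 28:100,216 30:103,208 32:102,211 34:99,213 36:101,213 38:111,188 40:109,204 42:102,208 44:104,194 46:86,186 48:89,129 50:27,38 52:20,38 54:16,93 56:15,117 58:22,82 60:10,75 62:21,74 64:10,78
wrist 115 -6:101,214 -4:107,196 -2:105,199 0:101,214 2:112,202 4:105,214 6:108,196 8:110,201 10:105,209 12:113,199 14:103,213 16:105,138 18:108,135 20:114,136 22:103,146 24:109,136 26:102,137 28:108,134 30:103,141 32:111,122 34:108,137 36:102,14
[... 444 characters left out ...]
5 60:4,246 62:5,246 64:5,245
top 70 -6:13,202 -4:11,207 -2:12,212 0:12,217 2:10,219 4:10,219 6:8,225 8:8,227 10:7,228 12:8,231 14:8,234 16:8,235 18:8,235 20:6,237 22:7,239 24:6,240 26:5,241 28:6,242 30:5,243 32:5,244 34:5,244 36:5,245 38:4,246 40:4,246 42:4,246 44:3,246 46:4,246 48:4,246 50:4,246 52:4,245 54:4,245 56:5,245 58:5,244 60:5,244 62:6,244 64:5,243
top 115 -6:9,224 -4:7,225 -2:9,227 0:8,228 2:8,231 4:8,231 6:8,233 8:7,233 10:6,236 12:6,237 14:8,237 16:8,235 18:6,239 20:6,239 22:8,238 24:8,235 26:6,241 28:6,237 30:8,231 32:10,221 34:6,239 36:8,233 38:9,221 40:11,203 42:8,222 44:13,203 46:11,181 48:13,171 50:12,192 52:13,172 54:13,171 56:13,182 58:13,172 60:12,188 62:12,208 64:12,208
```

Call:
arm_command([
  [[0.0004,0.007,0],-0.012,0],
  [[0.0008,0.014,0],-0.024,0],
  [[0.0012,0.021,0],-0.036,0],
  [[0.0016,0.028,0],-0.045,0],
  [[0.002,0.032,0],-0.05,0],
  [[0.002,0.034,0],-0.05,0],
  [[0.002,0.034,0],-0.05,0],
])

```text
t: 20.17
tcp_pos: [0.5382, -0.1513, 0.0093]
orientation: [[0.149, 0.989, 0.0], [0.989, -0.149, 0.0], [0.0, 0.0, -1.0]]
ft_force: [0.1, -0.5, 0.3]
finger_gap: 0.0003
grasp_force: 0.0
```

```bash
sed -i "s/('wrist','top')/('wrist',)/" bar.py; python3 bar.py
```

```text
[ 0.5382 -0.1513  0.0093] [ 0.989 -0.149] [ 0.1 -0.5  0.3] 20.1667
closed-bar coords mm [136.8  -3.3]
wrist 30 -6:82,147 -4:75,146 -2:82,147 0:81,155 2:81,154 4:73,102 6:80,105 8:102,85 10:97,158 12:101,156 14:98,161 16:107,146 18:103,180 20:96,193 22:106,181 24:103,183 26:95,166 28:107,170 30:99,190 32:102,178 34:98,162 36:98,169 38:100,171 40:109,157 42:94,176 44:98,195 46:103,161 48:109,161 50:103,183 52:97,181 54:74,158 56:60,156 58:54,150 60:67,144 62:67,141 64:66,143
wrist 70 -6:90,155 -4:90,156 -2:88,87 0:113,117 2:99,72 4:111,94 6:101,114 8:103,134 10:106,183 12:107,191 14:100,183 16:107,181 18:102,185 20:101,181 22:109,183 24:112,171 26:100,178 28:99,193 30:105,194 32:102,195 34:115,184 36:105,200 38:110,192 40:108,191 42:100,192 44:104,191 46:117,176 48:111,173 50:103,180 52:114,155 54:19,80 56:14,107 58:3,74 60:14,72 62:11,71 64:25,70
wrist 115 -6:72,92 -4:67,91 -2:61,92 0:75,92 2:60,97 4:67,99 6:81,79 8:104,189 10:110,176 12:110,181 14:106,199 16:112,187 18:103,188 20:107,176 22:111,173 24:104,204 26:112,180 28:105,191 30:108,172 32:113,117 34:108,130 36:99,131 38:112,121 40:106,127 42:109,119 44:108,132 46:104,132 48:114,121 50:102,130 52:87,53 54:19,54 56:31,73 58:16,95 60:22,106 62:22,106 64:24,106
```

Call:
arm_command([
  [[0,0.002,0],0,0],
  [[0,0.003,0],0,0],
  [[0,0.004,0],0,0],
  [[0,0.005,0],0,0],
  [[0,0.005,0],0,0],
])

```text
t: 20.63
tcp_pos: [0.5404, -0.1517, 0.0093]
orientation: [[0.149, 0.989, -0.0], [0.989, -0.149, 0.0], [0.0, -0.0, -1.0]]
ft_force: [-0.7, 0.4, 0.5]
finger_gap: 0.0005
grasp_force: 0.2
```

Call:
arm_command([
  [[0,0.001,0],0,0],
  [[0,0.002,0],0,0],
  [[0,0.002,0],0,0],
])

```text
t: 20.88
tcp_pos: [0.5415, -0.1519, 0.0094]
orientation: [[0.149, 0.989, 0.0], [0.989, -0.149, -0.0], [-0.0, 0.0, -1.0]]
ft_force: [-0.3, 0.3, 0.5]
finger_gap: 0.0005
grasp_force: 0.2
```

```bash
python3 bar.py|cut -c1-330
```

```text
[ 0.5415 -0.1519  0.0094] [ 0.989 -0.149] [-0.3  0.3  0.5] 20.8833
closed-bar coords mm [136.9   0. ]
wrist 30 -6:78,144 -4:81,144 -2:78,147 0:78,148 2:78,147 4:78,118 6:83,104 8:86,77 10:103,159 12:101,161 14:99,154 16:102,150 18:104,176 20:101,182 22:98,179 24:102,192 26:104,170 28:104,171 30:109,169 32:99,190 34:106,166 36:98,167 38:101,152 40:109,168 42:98,169 44:95,193 46:95,183 48:114,150 50:108,166 52:103,176 54:72,138 56
wrist 70 -6:88,153 -4:87,152 -2:87,135 0:100,120 2:100,61 4:107,110 6:106,113 8:101,106 10:102,187 12:108,184 14:106,193 16:102,183 18:105,184 20:106,185 22:104,176 24:98,189 26:109,171 28:98,190 30:103,199 32:106,199 34:103,193 36:112,184 38:103,205 40:108,193 42:107,191 44:104,187 46:105,190 48:118,169 50:108,179 52:103,184 54
wrist 115 -6:74,97 -4:69,92 -2:60,93 0:54,95 2:69,96 4:71,97 6:70,98 8:84,127 10:109,82 12:112,169 14:105,182 16:105,190 18:110,193 20:105,189 22:112,177 24:114,175 26:106,203 28:107,186 30:106,185 32:105,195 34:106,118 36:111,113 38:105,133 40:110,121 42:110,121 44:110,107 46:100,128 48:100,133 50:115,115 52:103,129 54:95,115 5
```

Call:
arm_command([
  [[0,0.001,0],0,0],
  [[0,0.002,0],0,0],
  [[0,0.002,0],0,0],
])

```text
t: 21.18
tcp_pos: [0.5425, -0.152, 0.0093]
orientation: [[0.149, 0.989, 0.0], [0.989, -0.149, -0.0], [-0.0, 0.0, -1.0]]
ft_force: [0.4, 0.8, -0.2]
finger_gap: 0.0005
grasp_force: 0.2
```

Call:
arm_command([
  [[0,0.001,0],0,0],
  [[0,0.002,0],0,0],
  [[0,0.002,0],0,0],
])

```text
t: 21.43
tcp_pos: [0.5428, -0.1521, 0.0093]
orientation: [[0.149, 0.989, -0.002], [0.989, -0.149, 0.0], [0.0, -0.002, -1.0]]
ft_force: [-4.6, 0.9, 2.5]
finger_gap: 0.0006
grasp_force: 2.4
```

```bash
cat > bar2.py <<'E'
from h import *
s=get_state(); p=s['tcp_pos']; P=np.array([.5617,-.0165]); print(p.round(4),s['ft_force'].round(1),s['t'])
m=np.radians(-8.5); X=np.array([np.cos(m-np.pi/2),np.sin(m-np.pi/2)]); Y=np.array([np.cos(m),np.sin(m)])
im,c=snap('wrist','c_%d.png'%(s['t']*100)); g=cv2.cvtColor(im,cv2.COLOR_RGB2HSV).astype(float)
# top edge of wood against the dark base, and the gap: saturation drop, averaged along the bar
for x0 in range(35,125,12):
    ys=np.arange(46,64,.5); xs=np.arange(x0-4,x0+5,1)
    q=w2px(c,[np.r_[P+X*x/1e3+Y*y/1e3,.02] for y in ys for x in xs]).astype(np.float32)
    S=cv2.remap(g[:,:,1].astype(np.float32),q[:,0],q[:,1],1).reshape(len(ys),-1).mean(1)
    V=cv2.remap(g[:,:,2].astype(np.float32),q[:,0],q[:,1],1).reshape(len(ys),-1).mean(1)
    k=np.argmin(np.diff(S)); print(x0,'edge y',ys[k]+.25,'S',S[k-1:k+6].round().astype(int),'V',V[k-1:k+9].round().astype(int))
E
python3 bar2.py
```

```text
[ 0.5428 -0.1521  0.0093] [-4.6  0.9  2.5] 21.4333
35 edge y 54.25 S [100  94  52  35  29  27  27] V [186 171 105  96 105 112 111 110 108 106]
47 edge y 54.75 S [97 58 19 21 20 19 19] V [185 120  86  97 105 105 103 101 101 104]
59 edge y 54.75 S [105  86  33  24  18  15  17] V [188 151 101  90  92  90  89  88  87  83]
71 edge y 54.75 S [113 106  56  27  22  20  19] V [178 161 116  99 104  97  89  81  74  73]
83 edge y 55.25 S [112  82  34  25  21  20  19] V [174 140  99  91  82  72  69  70  71  70]
95 edge y 55.25 S [107  89  38  20  19  16  18] V [121 106  78  69  70  70  69  70  70  70]
107 edge y 55.25 S [102  99  62  28  22  20  18] V [133 124  95  73  71  70  69  69  70  70]
119 edge y 55.75 S [104  82  37  26  21  19  17] V [128 108  77  70  70  70  69  69  70  70]
```

The free end is stopped by the base with 4.6 N, but the post end still seems about 1.5 mm off. I'll back off and press nearer the middle so the side seats flat.

Call:
arm_command([
  [[0,-0.01,0],0,0],
  [[0,-0.02,0],0,0],
  [[0.05,-0.02,0],0,0],
  [[0.1,-0.02,0],0,0],
  [[0.12,-0.02,0],0,0],
  [[0.12,-0.02,0],0,0],
  [[0.12,-0.014,0],0,0],
  [[0.12,-0.008,0],0,0],
  [[0.12,-0.004,0],0,0],
  [[0.12,-0.002,0],0,0],
  [[0.12,0,0],0,0],
  [[0.12,0,0],0,0],
])

```text
t: 22.48
tcp_pos: [0.5519, -0.0934, 0.0092]
orientation: [[0.15, 0.989, -0.001], [0.989, -0.15, -0.0], [-0.0, -0.001, -1.0]]
ft_force: [-3.8, 0.2, 2.6]
finger_gap: 0.0008
grasp_force: 1.7
```

```bash
python3 bar2.py | cut -c1-40
```

```text
[ 0.5519 -0.0934  0.0092] [-3.8  0.2  2.
35 edge y 56.25 S [100  85  38  21  18  
47 edge y 56.25 S [100  84  37  24  18  
59 edge y 56.25 S [102  85  36  25  19  
71 edge y 56.25 S [110  86  36  25  20  
83 edge y 56.25 S [110  84  39  27  22  
95 edge y 59.75 S [43 44 32 30 27 27 27]
107 edge y 48.75 S [57 66 51 49 55 49 52
119 edge y 48.25 S [43 43 36 35 38 38 39
```

Call:
arm_command([
  [[0,-0.01,0],0,0],
  [[0,-0.03,0],0,0],
  [[0,-0.04,-0.05],0,0],
  [[0,-0.05,-0.12],0,0],
  [[-0.1,-0.08,-0.2],0,0],
  [[-0.1,-0.08,-0.28],0,0],
  [[-0.1,-0.08,-0.28],0,0],
  [[-0.1,-0.08,-0.28],0,0],
  [[-0.1,-0.08,-0.28],0,0],
])

```text
t: 23.28
tcp_pos: [0.5059, -0.1368, 0.1504]
orientation: [[0.15, 0.989, 0.003], [0.989, -0.15, -0.001], [-0.0, 0.003, -1.0]]
ft_force: [0.5, 0.1, -0.5]
finger_gap: 0.0003
grasp_force: 0.0
```

```bash
python3 bar2.py | cut -c1-40; python3 - <<'E'
from h import *
# the white disc top in the tube: height from apparent radius / position across wrist image
s=get_state(); im,c=snap('wrist','fin.png'); h=cv2.cvtColor(im,cv2.COLOR_RGB2HSV)
M=np.array([.6455,-.1196]); m=np.radians(-8.5); ex=np.array([np.cos(m),np.sin(m)])
for z in(.064,):
    for t in np.arange(-.04,.0401,.004):
        u=w2px(c,np.r_[M+ex*t,z])[0].round().astype(int); print(round(t*1e3),h[u[1],u[0]].tolist() if 0<=u[1]<420 and 0<=u[0]<560 else None,end=' ')
x,c=snap('scene','fs.png'); print()
h=cv2.cvtColor(x,cv2.COLOR_RGB2HSV)
a=np.linspace(0,6.28,200)
for z in(.044,.064):
    q=w2px(c,np.c_[.645+.03*np.cos(a),-.12+.03*np.sin(a),0*a+z]); print(z,q.min(0),q.max(0))
mm=cv2.inRange(h,(0,0,185),(180,40,255)); mm[:180]=0; mm[225:]=0; mm[:,:235]=0; mm[:,290:]=0
print([(r,np.flatnonzero(mm[r])[[0,-1]].tolist(),int((mm[r]>0).sum())) for r in range(180,225) if mm[r].any()])
E
```

```text
[ 0.5059 -0.1368  0.1504] [ 0.5  0.1 -0.
35 edge y 56.25 S [91 70 40 26 28 27 24]
47 edge y 56.25 S [89 67 37 21 21 20 17]
59 edge y 56.25 S [95 75 48 30 25 22 19]
71 edge y 56.25 S [97 74 42 25 24 22 20]
83 edge y 56.25 S [102  81  50  31  27  
95 edge y 56.25 S [91 67 36 22 22 19 15]
107 edge y 56.25 S [92 71 42 27 25 21 17
119 edge y 56.25 S [91 65 34 23 23 21 20
-40 [14, 255, 84] -36 [13, 234, 84] -32 [0, 23, 87] -28 [5, 6, 246] -24 [6, 5, 243] -20 [15, 6, 243] -16 [10, 6, 243] -12 [9, 7, 244] -8 [10, 6, 243] -4 [10, 6, 244] 0 [6, 5, 242] 4 [13, 7, 243] 8 [10, 6, 242] 12 [13, 7, 243] 16 [10, 6, 243] 20 [10, 6, 242] 24 [15, 6, 242] 28 [6, 5, 241] 32 [14, 78, 124] 36 [13, 56, 136] 40 [13, 68, 142] 
0.044 [250.48234828 188.53840281] [273.08971911 199.29359312]
0.064 [250.15371945 181.95636551] [272.97351806 192.49082622]
[(180, [235, 257], 18), (181, [235, 258], 17), (182, [238, 266], 11), (183, [238, 269], 21), (184, [241, 271], 29), (185, [235, 272], 35), (186, [242, 273], 30), (187, [235, 275], 32), (188, [244, 275], 30), (189, [243, 289], 33), (190, [244, 273], 24), (191, [252, 272], 21), (192, [253, 270], 18), (193, [255, 266], 12), (194, [257, 258], 2), (201, [242, 243], 2), (205, [278, 279], 2), (206, [275, 280], 6), (207, [272, 283], 10), (208, [271, 284], 12), (209, [271, 277], 7), (210, [272, 274], 3), (215, [265, 266], 2), (216, [265, 266], 2)]
```

```bash
python3 -c "
from h import *
print(order.sign_off())"
```

```text
the job is handed in; nothing more can be done
None
```

Job handed in at about 23 s: two orange discs and one white disc are stacked in the tube with the top at the red line, as far as the cameras show. The spare white disc was left flat on the bench. The gate bar lies flush along the base's front edge with its hooked end at the post, and I did not touch the sanding block or the tape measure.

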